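Dock the drive cartridge and start the copy

ROBOT

A 6-joint arm with a two-finger parallel gripper is mounted at the origin on the work surface. World frame = base frame: x ahead of the robot, y to its left, z up, the work surface at z = 0. Lengths are in mm, angles in rad, forces in N, time in s.
With the tool pointing down it reaches from about 300 to 775 mm from the base axis. Payload 14.6 kg.
Tool frame: the origin (TCP) lies between the finger pads; the fingertips stand 11 mm ahead of it and the grasp point (between the pads) lies 8 mm behind it; z points along the fingers, y is the line along which they close (so a half turn about z gives the same grasp; the last joint's range is limited). The gripper opens to 94 mm and grips with 3 to 60 N. Pads are 16 mm wide; open, the fingers measure 119 mm over their backs; the gripper's body (75 mm by 177 mm) begins 78 mm behind the grasp point.
Start: joints at [-1.407, 0.3, 1.521, -0, 1.321, -0.067], TCP at [125.81, -535.408, 216.446] pointing down, gripper open.
Joint ranges: [-3.03, 3.03], [-0.79, 2.21], [0.23, 2.52], [-1.04, 4.18], [0, 3.07], [-2.55, 2.55]. Speed limits (rad/s): [2.22, 2.22, 2.57, 3.14, 3.14, 3.14].

INTERFACE

Orientations are given as [roll, pitch, yaw] about the fixed x, y, z axes, in that order (R = Rz(yaw) Ry(pitch) Rx(roll)).
In Python, from cell import manip gives the robot as it stands. The module is installed in compiled form; this text tells all that it offers.
- The arm moves only by the tool arm_command, never from a script. Its argument "rows" is one flat list of numbers, 5 for each row, row after row: the shift along the world's x, y, z in mm, then the turn about the world's z in degrees, then the finger opening in mm, from 0 to 94. In form: [dx, dy, dz, twist, jaw, dx, dy, dz, twist, jaw, ...]. A call has 1 to 5 rows; each row shifts and turns the commanded pose from where the row before left it; what a row does not reach is not made up. A row lasts 1/8 s, in which the tool goes at most 62.5 mm and 10.7 degrees, less where a joint would pass 70% of its speed; a pose out of reach is approached as far as the arm can. A call is refused whole if a number of a shift passes 62.5 or a number of a turn 10.7, either way. A call with a gripper value outside its range is refused whole. The fingers move at their own pace and stop on an object; "newtons" is the grip in N (left out, the last holds). Time passes only in rows, so rows that do not move let the fingers close. It gives the time, the measured TCP pose, the force and the opening at its end, in the units of the state.
- manip.read_state(): the state, without advancing time (a new reading comes with each control period).
- manip.camera(name): name is "scene" or "top"; returns a dict with "image" (384x512x3 uint8, blue, green, red), "z_map" (384x512 float32, mm along the optical axis (not along the pixel's ray), 0 where there is no reading), "fx", "fy", "cx", "cy" (pixels), "D" ([k1, k2, p1, p2, k3] as OpenCV has them; the pictures are not rectified), "pose" (4x4, takes a point from camera to world coordinates). Camera axes: x right, y down, z forward; pixel columns grow to the right and rows downward; lengths in mm; the calibration is good to about 2 mm. A picture is of the moment at which its call begins.
- manip.sign_off(): hands the job in, once; it reports no verdict.
The state is a dict: "clock": time; "joints": joint angles; "qd": joint speeds; "effort": joint torques, N m; "eef_pos": TCP position; "eef_rot": TCP orientation; "wrist_force": force on the tool from outside, world axes, zero at the start; "moment": the same for the moment, N m; "finger_gap": finger opening in mm.
Only numpy, scipy, OpenCV 4.12 (cv2) and the standard library are available. Lean on these libraries where they do the work, as an engineer would, in place of code of your own. Each camera call takes 0.05 s, during which the arm holds its last target. There are 200 camera calls.

TASK

Push the drive cartridge with the yellow end along the bench mat, brass contacts first, between the rails of the dock until it is fully home against the stop; only then press the dock's green button right down and let it go. Do not lift or carry the cartridge, it stays flat on the mat throughout, and leave the other things on the bench where they are.

Things in the scene. Friction and masses are not known exactly. Their poses are not given: they have to be found in the camera images.
- drive: the cartridge to dock: black shell, 120 mm long (x), 80 wide (y), 25 high, about 0.35 kg, YELLOW 16 mm band at its rear (-x) end, label with yellow stripe on top, brass contacts on the front (+x) face. Loose, flat on the mat before the dock's mouth, up to 40 mm off its axis and 0.35 rad askew. Origin: centre of its underside; x from yellow end to contacts
- drive_front (a point): centre of the cartridge's front (contacts) face, 12.5 mm above its underside
- drive_back (a point): centre of the cartridge's rear (yellow) face, 12.5 mm above its underside
- dock: docking station fixed to the bench. x: the way the cartridge goes in (roughly world +y), z up. Origin on the mat under the middle of the stop face (x = 0). Grey head: x 0 to 90 mm, y -62 to 62 mm, 40 mm high. Two aluminium rails 18 mm high, 8 mm thick, inner faces at y = +-42.5 mm, run from x = -80 mm to 0; before that they flare out at 25 degrees, from x = -112 mm (mouth 114 mm wide). No floor
- dock_stop (a point): middle of the dock's stop face, 12.5 mm above the mat; axes as the dock. When home, the cartridge's front face touches it, its centre lies 60 mm before it and its yellow end stands out 120 mm before it, past the flares
- start (a joint): travel of the green button: 0 up, 0.006 m fully down; springs back, about 5 N to push fully down
- start_top (a point): centre of the top of the green button (32 mm across), on the dock's head; the button goes straight down
- mat: the thin blue mat on the bench, 430 x 1000 mm, 2 mm thick: its upper face is 2 mm above the bench (z = 0.002). Fixed
- spare: a second cartridge, the same 120 x 80 x 25 mm black shell but with a BLUE end and stripe; not to be used; origin under its centre. To be left alone
- screwdriver: screwdriver with red handle, 170 mm long, lying near the dock; origin under its centre, x from handle to tip. To be left alone
- tape: roll of yellow tape lying flat, 80 mm across, 19 mm high; origin under its centre. To be left alone
- module: green memory module lying flat, 133 x 30 x 4 mm; origin under its centre, y along its length. To be left alone
- mug: white mug, 80 mm across, 92 mm high; origin under its centre. To be left alone
- aircan: upright green spray can, 60 mm across, 190 mm high; origin under its centre. To be left alone
Things that resemble listed ones, but are neither listed nor needed, are in the scene too. What is shaped like the drive but pink, purple or red is not meant.

How it is judged (in metres and radians):
On the way, in this order (a step that is already met when the one before it is completed fails the run):
1. the yellow-ended cartridge is fully home in the dock, contacts first (x of drive_front in the frame of dock_stop above -0.003 m and y of drive_front in the frame of dock_stop between -0.006 and 0.006 m and x of drive_back in the frame of dock_stop below -0.1 m and angle between the x axis of drive and the x axis of dock, either way round below 0.09 rad and height (world z) of drive below 0.006 m), for 0.2 s.
2. then the green button is pressed down at least 4.5 mm (all of step 1 and value of joint start above 0.0045 m), for 0.05 s.
At the end, for the whole second after the job is handed in: The cartridge lies flat and still in the dock, its front face within 3 mm of the stop (6 mm sideways, 0.09 rad), the green button has been pressed at least 4.5 mm after that and is up again (all of step 1 and value of joint start below 0.002 m and linear speed of drive below 0.01 m/s); the robot touches nothing.
It fails at once if the cartridge is lifted (over 5 mm off the mat) or tipped (over 0.2 rad) (height (world z) of drive above 0.007 m or angle between drive's own z axis and vertical above 0.2 rad).
It fails at once if the button is pressed before the cartridge is home (value of joint start above 0.003 m and x of drive_front in the frame of dock_stop below -0.006 m).
It fails at once if something else on the bench is moved by more than 20 mm (distance of any of spare, screwdriver, tape, module, mug, aircan from where it was at the start of the episode above 0.02 m).
It also fails if it takes over 72 s, if anything falls off the work surface, if the arm or the gripper's body presses on something with over 40 N, if the wrist force passes 120 N, or if a joint passes its speed limit or range.

## Working session

There is one attempt and no reset: what is moved stays moved. The work goes in short steps, Python scripts to look and compute and a tool call to move; the robot and the scene stay as the last step left them, time stands still between calls to the robot, and variables do not carry over. Pictures are saved under pics/ and viewed, on a budget of 10 in all, crops included, one or two more only if the job needs it, and the job is handed in when it is done.

Besides the shell and the picture viewer there is one more tool, called after ">>>" as a command line: name --argument value ..., lists and objects as JSON in quotes. arm_command: Moves the arm, as the interface text tells. Its arguments: {"type":"object","properties":{"rows":{"type":"array","items":{"type":"number"}},"newtons":{"type":"number"}},"required":["rows"]}

```bash
mkdir -p pics; cat > h.py <<'E'
import numpy as np, cv2, pickle
from cell import manip
def snap(n,tag):
    c=manip.camera(n); cv2.imwrite(f'pics/{tag}.png',c['image']); pickle.dump(c,open(f'{tag}.pkl','wb')); return c
def load(tag): return pickle.load(open(f'{tag}.pkl','rb'))
def ray(c,uv):
    K=np.array([[c['fx'],0,c['cx']],[0,c['fy'],c['cy']],[0,0,1.]])
    p=cv2.undistortPoints(np.array(uv,float).reshape(-1,1,2),K,np.array(c['D'],float)).reshape(-1,2)
    return np.c_[p,np.ones(len(p))]
def atz(c,uv,z):
    T=np.array(c['pose']); d=ray(c,uv)@T[:3,:3].T; o=T[:3,3]
    return o+d*((z-o[2])/d[:,2])[:,None]
def depth(c,uv):
    T=np.array(c['pose']); zz=np.array([c['z_map'][int(round(v)),int(round(u))] for u,v in uv])
    return (ray(c,uv)*zz[:,None])@T[:3,:3].T+T[:3,3]
E
python3 - <<'E'
from h import *
a=snap('top','top0'); b=snap('scene','scene0')
cv2.imwrite('pics/both.png',np.hstack([cv2.resize(a['image'],(800,600))]))
print(np.round(a['pose'],3),np.round(b['pose'],3)); print(manip.read_state())
E
```

```text
[[-2.000000e-03 -9.970000e-01  7.600000e-02  3.358130e+02]
 [-1.000000e+00  2.000000e-03 -2.000000e-03 -2.218700e+01]
 [ 2.000000e-03 -7.600000e-02 -9.970000e-01  1.665992e+03]
 [ 0.000000e+00  0.000000e+00  0.000000e+00  1.000000e+00]] [[ 6.340000e-01  4.220000e-01 -6.490000e-01  1.362425e+03]
 [ 7.730000e-01 -3.680000e-01  5.160000e-01 -7.480630e+02]
 [-2.100000e-02 -8.290000e-01 -5.590000e-01  8.814930e+02]
 [ 0.000000e+00  0.000000e+00  0.000000e+00  1.000000e+00]]
{'clock': 0.1, 'joints': array([-1.40657972e+00,  3.00399271e-01,  1.52149067e+00,  1.42243251e-06,
        1.32070791e+00, -6.65913502e-02]), 'qd': array([ 1.31889466e-04, -1.53896188e-03, -1.13213670e-03, -1.51878634e-03,
        4.33300888e-05,  1.44384911e-04]), 'effort': array([ 2.92861165e-03, -5.32645655e+01, -3.53282940e+01,  7.10223941e-02,
        2.34973856e-02, -5.89728961e-05]), 'eef_pos': array([ 125.78716024, -535.20189096,  215.96397238]), 'eef_rot': array([-3.14058977e+00, -6.82631664e-05,  2.30807572e-01]), 'wrist_force': array([0.1197522 , 0.14119417, 0.28830287]), 'moment': array([-0.00012378,  0.00150731,  0.01419922]), 'finger_gap': 93.90946271183245}
```

View pics/both.png

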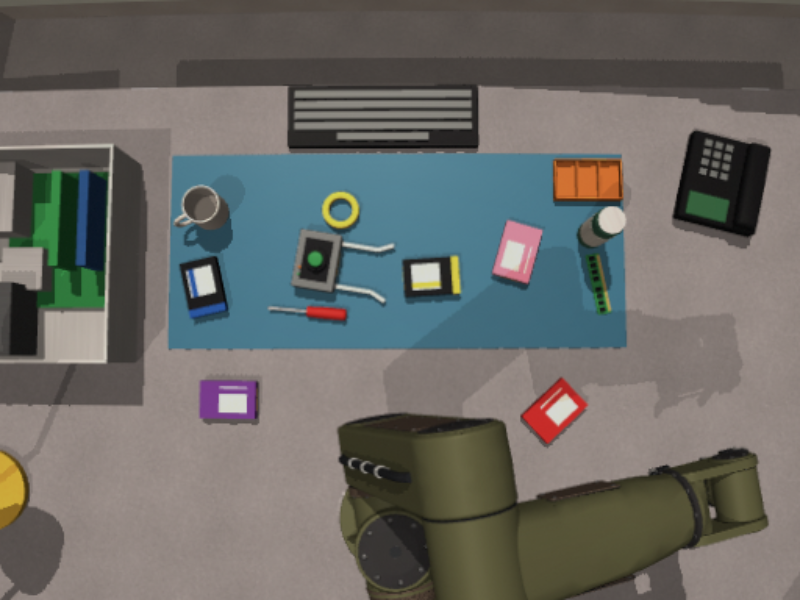

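View pics/scene0.png

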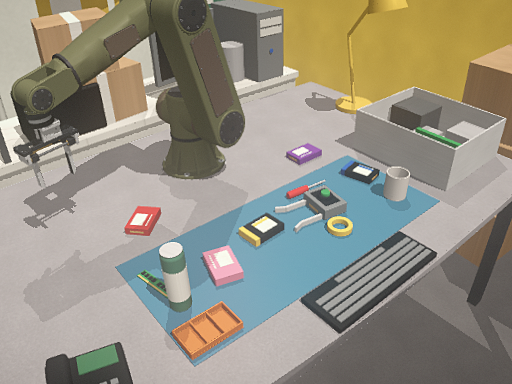

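The top view shows the drive at about (432,276) of the 800-px picture, its yellow end to the right (-y). The dock is on the left with its mouth facing right and the button at (316,259). The pink lookalike is behind the drive at (518,252), and the screwdriver lies beside the dock.

```bash
python3 - <<'E'
from h import *
c=load('top0'); im=c['image'][130:220,175:305]
cv2.imwrite('pics/crop.png',cv2.resize(im,None,fx=6,fy=6,interpolation=cv2.INTER_CUBIC))
E
```

```text
(no output)
```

View pics/crop.png

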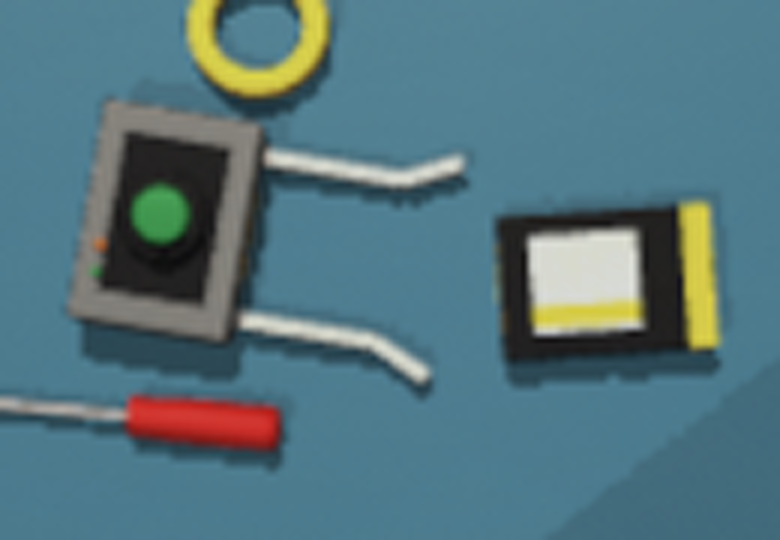

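```bash
cat > meas.py <<'E'
from h import *
c=load('top0')
f=lambda pts:[(175+(x+.5)/6-.5,130+(y+.5)/6-.5) for x,y in pts]
H=atz(c,f([(263,125),(232,340),(108,100),(70,312)]),42)
D=atz(c,f([(498,217),(507,360),(713,203),(720,347)]),27)
R=atz(c,f([(268,158),(403,180),(243,320),(372,340),(463,163),(428,377)]),20)
B=atz(c,f([(160,213)]),50)
for n,P in zip('HDRB',(H,D,R,B)): print(n,np.round(P[:,:2],1).tolist())
print('depth z', depth(c,f([(160,213),(250,235),(600,230),(90,200)])).round(1))
d=lambda a,b:np.linalg.norm(a-b)
print('head',d(H[0],H[1]),d(H[2],H[3]),d(H[0],H[2]),d(H[1],H[3]))
print('drive',d(D[0],D[1]),d(D[2],D[3]),d(D[0],D[2]),d(D[1],D[3]))
an=lambda v:np.degrees(np.arctan2(v[1],v[0]))
print('dock ang',an(H[2]-H[0]),an(H[3]-H[1]),an(H[0]-H[1])+90, an(H[2]-H[3])+90,'rails',an(R[0]-R[1]),an(R[2]-R[3]))
print('drive ang',an(D[0]-D[2]),an(D[1]-D[3]),an(D[0]-D[1])+90,an(D[2]-D[3])+90)
print('stop',(H[0]+H[1])/2,'drive c',D.mean(0),'rail sep ctr',(R[0]+R[2])/2,(R[1]+R[3])/2)
E
python3 meas.py
```

```text
H [[599.0, 118.7], [479.0, 135.2], [613.3, 205.3], [494.8, 225.1]]
D [[549.1, -11.7], [468.9, -16.7], [556.9, -132.0], [476.0, -135.4]]
R [[583.7, 117.7], [571.1, 41.7], [492.2, 131.2], [480.8, 58.9], [580.7, 8.0], [460.0, 27.5]]
B [[548.8, 174.7]]
depth z [[547.  173.1  63. ]
 [541.3 128.4  10.9]
 [542.2 -68.8  23.4]
 [556.6 214.1  46.2]]
head 121.04307386838268 120.20122453415654 87.716828606657 91.3079424896421
drive 80.3582673582837 80.93977742332649 120.54508966081914 118.91663700196914
dock ang 80.5881886742395 80.08948628614223 82.18981921277917 80.49071488056104 rails 80.54971951464805 81.0700142725937
drive ang 93.68997174994682 93.42001295063152 93.51973276125786 92.36715251512024
stop [538.99795206 126.9675224   42.        ] drive c [512.75336546 -73.93516089  27.        ] rail sep ctr [537.98089591 124.46902857  20.        ] [525.97222063  50.29894422  20.        ]
```

>>> arm_command --rows '[39,38,0,8,48,39,38,0,8,48,39,38,0,8,48,39,38,0,8,48,39,38,0,8,48]'

```text
clock: 0.72
eef_pos: [321.8, -343.9, 216.3]
eef_rot: [-3.141, -0.0, 0.933]
wrist_force: [0.6, -0.2, 1.0]
finger_gap: 49.2
```

>>> arm_command --rows '[39,38,0,8,48,39,38,0,8,48,39,38,0,8,48,39,38,0,8,48,39,38,0,8,48]'

```text
clock: 1.35
eef_pos: [516.8, -153.9, 216.3]
eef_rot: [-3.141, -0.0, 1.632]
wrist_force: [0.9, -0.3, -0.4]
finger_gap: 48.0
```

>>> arm_command --rows '[0,0,0,0,48,0,0,0,0,48,0,0,0,0,48]'

```text
clock: 1.72
eef_pos: [515.2, -156.3, 216.5]
eef_rot: [-3.141, 0.0, 1.625]
wrist_force: [0.4, -0.1, 0.1]
finger_gap: 48.1
```

>>> arm_command --rows '[2,0,-45,0,48,0,0,-45,0,48,0,0,-45,0,48,0,0,-40,0,48,0,0,-22,0,48]'

```text
clock: 2.35
eef_pos: [516.5, -156.1, 17.7]
eef_rot: [-3.14, -0.001, 1.625]
wrist_force: [-0.2, 0.5, 0.8]
finger_gap: 47.9
```

>>> arm_command --rows '[0,0,0,0,48,0,0,0,0,48]'

```text
clock: 2.6
eef_pos: [518.1, -156.1, 20.6]
eef_rot: [3.14, 0.001, 1.626]
wrist_force: [-0.5, 0.6, 0.5]
finger_gap: 48.0
```

```bash
python3 - <<'E'
from h import *
b=snap('scene','scene1'); a=snap('top','top1')
i=cv2.resize(b['image'][170:270,220:353],(532,400),interpolation=cv2.INTER_CUBIC)
cv2.imwrite('pics/s1.png',i)
E
```

```text
(no output)
```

View pics/s1.png

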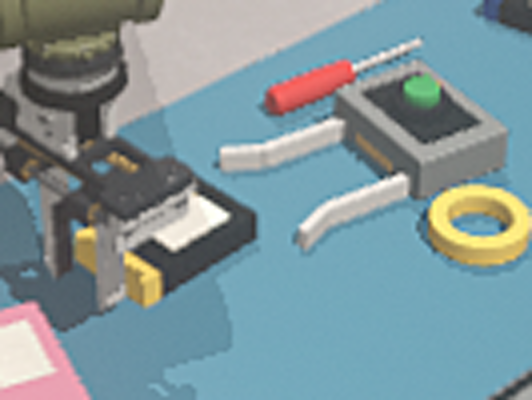

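```bash
cat > plan.py <<'E'
from h import *
th0,th1=np.radians(93.2),np.radians(80.7); c0=np.array([512.8,-74.]); L=62; N=10
u=lambda t:np.array([np.cos(t),np.sin(t)])
ths=np.linspace(th0,th1,N+1); c=[c0]
for k in range(N): c.append(c[-1]+L/N*u((ths[k]+ths[k+1])/2))
for k in range(N+1):
    t=c[k]-68*u(ths[k]); print(k,t.round(1),np.degrees(ths[k]).round(1),c[k].round(1))
a=u(th1); n=np.array([-a[1],a[0]]); S=np.array([538.6,126.])
print('end lat',(c[-1]-S)@n,'along',(c[-1]-S)@a,'final tcp',S-128*a)
E
python3 plan.py
```

```text
0 [ 516.6 -141.9] 93.2 [512.8 -74. ]
1 [ 514.8 -135.8] 92.0 [512.5 -67.8]
2 [ 513.2 -129.6] 90.7 [512.4 -61.6]
3 [ 511.7 -123.4] 89.4 [512.4 -55.4]
4 [ 510.4 -117.2] 88.2 [512.5 -49.2]
5 [ 509.1 -110.9] 87.0 [512.8 -43. ]
6 [ 508.1 -104.6] 85.7 [513.2 -36.8]
7 [507.1 -98.3] 84.4 [513.7 -30.7]
8 [506.3 -92. ] 83.2 [514.4 -24.5]
9 [505.6 -85.7] 82.0 [515.2 -18.3]
10 [505.1 -79.3] 80.7 [516.1 -12.2]
end lat -0.12338494259424593 along -140.0299630695471 final tcp [ 5.17914711e+02 -3.17531700e-01]
```

>>> arm_command --rows '[-0.3,3,0,0,48,-0.3,3,0,0,48,-0.3,3,0,0,48,-0.3,3,0,0,48,-0.3,2.2,0,0,48]'

```text
clock: 3.32
eef_pos: [516.4, -141.2, 19.5]
eef_rot: [3.141, 0.0, 1.627]
wrist_force: [0.7, -1.2, 0.4]
finger_gap: 48.0
```

>>> arm_command --rows '[-1.8,6.1,0,-1.2,48,-1.6,6.2,0,-1.3,48,-1.5,6.2,0,-1.3,48,-1.3,6.2,0,-1.2,48,-1.3,6.3,0,-1.2,48]'

```text
clock: 3.95
eef_pos: [508.7, -109.8, 19.5]
eef_rot: [3.142, 0.0, 1.518]
wrist_force: [-0.5, -2.6, 1.4]
finger_gap: 47.8
```

```bash
python3 - <<'E'
from h import *
b=snap('scene','scene2'); a=snap('top','top2')
i=cv2.resize(b['image'][170:270,220:353],(532,400),interpolation=cv2.INTER_CUBIC)
j=cv2.resize(a['image'][130:210,185:291],(532,400),interpolation=cv2.INTER_CUBIC)
cv2.imwrite('pics/s2.png',np.vstack([i,j])[:, :][100:700])
print(manip.read_state()['eef_pos'])
E
```

```text
[ 508.64774367 -109.44796744   19.40912026]
```

View pics/s2.png

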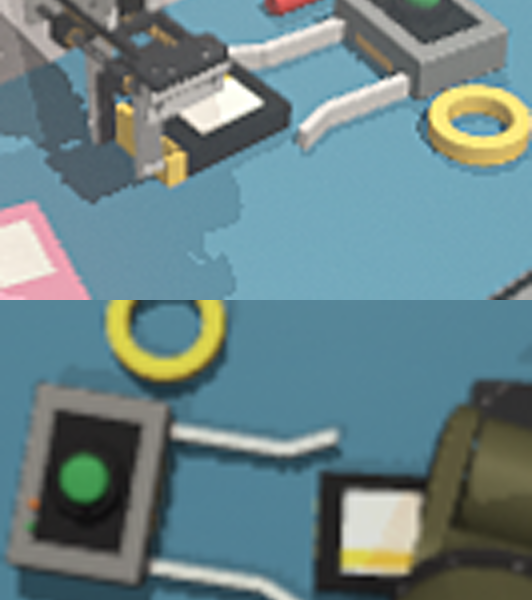

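```bash
python3 - <<'E'
from h import *
c=load('top2')
P=atz(c,[(185+(x+.5)/5.019-.5,130+(y-300+.5)/5-.5) for x,y in [(322,474),(316,590),(424,480)]],27)[:,:2]
an=lambda v:np.degrees(np.arctan2(v[1],v[0]))
print(P, an(P[0]-P[1])+90, an(P[0]-P[2]), np.linalg.norm(P[0]-P[1]))
t=np.radians(80.7);a=np.array([np.cos(t),np.sin(t)]);n=np.array([-a[1],a[0]])
for p in P: print((p-[538.6,126])@a,(p-[538.6,126])@n)
E
```

```text
[[553.75350566  17.89196211]
 [475.64509488  21.84765454]
 [549.59792054 -50.2755544 ]] 87.10081138453329 86.51148801604647 78.20851192128032
-104.23817076792648 -32.42499570230619
-112.95709071477668 45.29599098662784
-172.18123254266158 -39.34016391688442
```

>>> arm_command --rows '[-0.8,6,0,-1.4,48,-0.8,6,0,-1.4,48,-0.6,6,0,-1.3,48,-0.4,6,0,-1.2,48,-0.2,6,0,-1.0,48]'

```text
clock: 4.68
eef_pos: [506.0, -79.8, 19.4]
eef_rot: [-3.142, -0.0, 1.408]
wrist_force: [-0.7, -2.1, 0.6]
finger_gap: 48.1
```

```bash
python3 - <<'E'
from h import *
a=snap('top','top3'); b=snap('scene','scene3')
j=cv2.resize(a['image'][135:205,185:285],(700,490),interpolation=cv2.INTER_CUBIC)
cv2.imwrite('pics/s3.png',j)
E
```

```text
(no output)
```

View pics/s3.png

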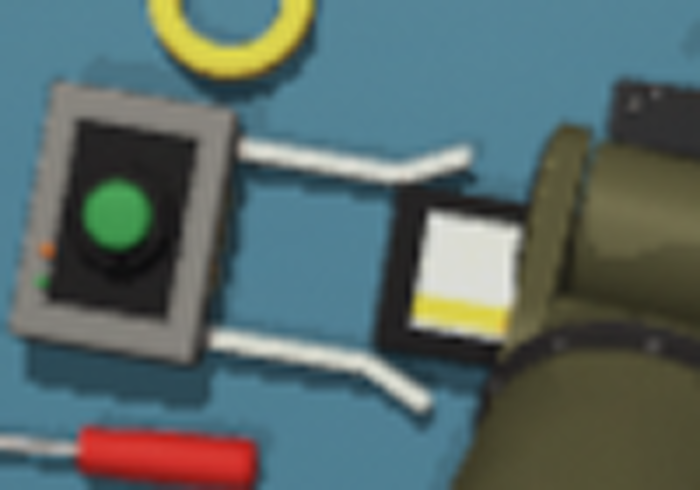

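>>> arm_command --rows '[1,6,0,0,48,1,6,0,0,48,1,6,0,0,48,1,6,0,0,48,1,6,0,0,48]'

```text
clock: 5.4
eef_pos: [511.1, -49.8, 19.4]
eef_rot: [-3.142, -0.0, 1.409]
wrist_force: [0.6, -0.6, -0.9]
finger_gap: 47.9
```

>>> arm_command --rows '[1,6,0,0,48,1,6,0,0,48,1,6,0,0,48,1,6,0,0,48,1,6,0,0,48]'

```text
clock: 6.02
eef_pos: [516.0, -19.8, 19.4]
eef_rot: [-3.142, 0.0, 1.409]
wrist_force: [0.2, -1.8, -1.3]
finger_gap: 47.9
```

>>> arm_command --rows '[0.7,4,0,0,48,0.5,3,0,0,48,0.3,2,0,0,48]'

```text
clock: 6.4
eef_pos: [517.5, -11.1, 19.4]
eef_rot: [-3.142, -0.0, 1.409]
wrist_force: [0.1, -1.6, -0.6]
finger_gap: 48.3
```

Free so far. The last 11 mm go slowly until the force shows the stop.

>>> arm_command --rows '[0.3,2,0,0,48,0.3,2,0,0,48,0.3,1.5,0,0,48,0.2,1,0,0,48]'

```text
clock: 6.9
eef_pos: [518.6, -4.6, 19.4]
eef_rot: [-3.142, -0.0, 1.409]
wrist_force: [-1.4, -2.3, -1.6]
finger_gap: 48.6
```

>>> arm_command --rows '[0.2,1,0,0,48,0.2,1,0,0,48,0,0,0,0,48]'

```text
clock: 7.28
eef_pos: [519.1, -2.6, 19.5]
eef_rot: [3.141, -0.0, 1.409]
wrist_force: [-0.6, -0.2, -1.0]
finger_gap: 47.9
```

>>> arm_command --rows '[0.2,1,0,0,48,0,0,0,0,48]'

```text
clock: 7.52
eef_pos: [519.3, -1.7, 19.5]
eef_rot: [3.141, -0.0, 1.409]
wrist_force: [-0.2, -1.6, 0.5]
finger_gap: 48.3
```

>>> arm_command --rows '[0.2,1,0,0,48,0.2,1,0,0,48]'

```text
clock: 7.78
eef_pos: [519.3, -0.8, 19.5]
eef_rot: [-3.141, 0.002, 1.409]
wrist_force: [-4.7, -16.8, 2.8]
finger_gap: 47.7
```

>>> arm_command --rows '[0.2,1,0,0,48,0,0,0,0,48]'

```text
clock: 8.02
eef_pos: [519.3, -0.7, 19.5]
eef_rot: [-3.141, 0.003, 1.409]
wrist_force: [-6.3, -19.7, 4.2]
finger_gap: 48.3
```

>>> arm_command --rows '[0.2,1,0,0,48,0,0,0,0,48]'

```text
clock: 8.28
eef_pos: [519.3, -0.6, 19.5]
eef_rot: [-3.14, 0.004, 1.409]
wrist_force: [-8.9, -27.5, 5.8]
finger_gap: 47.6
```

>>> arm_command --rows '[-0.7,-4,0,0,48,-2,-12,0,0,48,-3,-20,0,0,48,0,0,40,0,20,0,0,55,0,0]'

```text
clock: 8.9
eef_pos: [513.5, -34.1, 114.7]
eef_rot: [-3.139, -0.0, 1.409]
wrist_force: [0.0, -0.4, 0.5]
finger_gap: 31.3
```

>>> arm_command --rows '[-20,-50,20,0,0,-20,-55,0,0,0,-20,-55,0,0,0,0,0,0,0,0]'

```text
clock: 9.4
eef_pos: [453.0, -196.7, 134.6]
eef_rot: [3.141, 0.0, 1.404]
wrist_force: [-0.6, 1.1, -1.3]
finger_gap: 0.5
```

```bash
python3 - <<'E'
from h import *
a=snap('top','top4'); b=snap('scene','scene4')
j=cv2.resize(a['image'][135:205,185:285],(700,490),interpolation=cv2.INTER_CUBIC)
cv2.imwrite('pics/s4.png',j)
i=cv2.resize(b['image'][170:240,265:365],(700,490),interpolation=cv2.INTER_CUBIC)
cv2.imwrite('pics/s5.png',i)
print(manip.read_state()['eef_pos'])
E
```

```text
[ 454.15183185 -193.93533849  134.43781622]
```

View pics/s4.png

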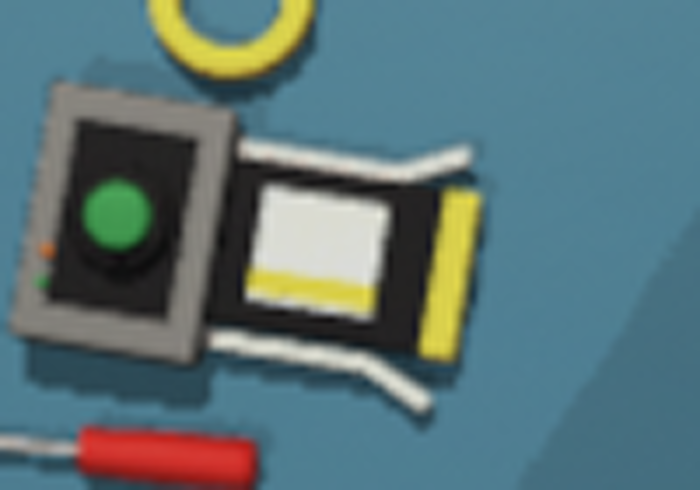

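View pics/s5.png

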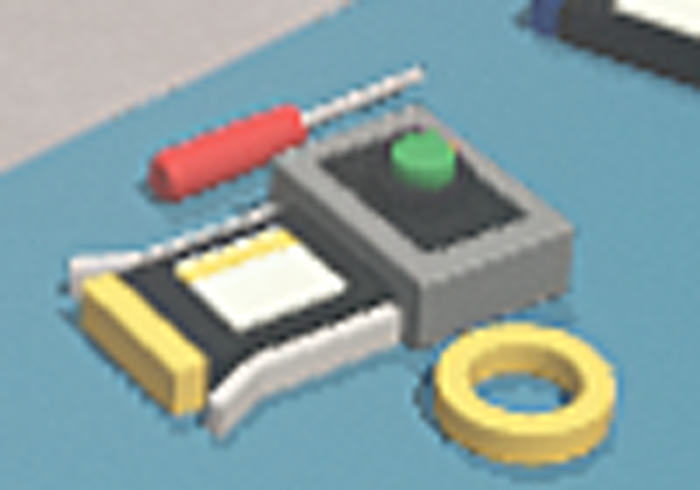

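The cartridge sits between the rails against the head. Its yellow end runs (440–480,190) to (420–455,360) in the top crop. The button centre is at (117,214) there, and its top is at about (423,151) in the scene crop.

```bash
python3 - <<'E'
from h import *
a=load('top4'); b=load('scene4')
A=lambda x,y:(185+(x+.5)/7-.5,135+(y+.5)/7-.5); Bq=lambda x,y:(265+(x+.5)/7-.5,170+(y+.5)/7-.5)
P=atz(a,[A(483,192),A(456,361)],27)[:,:2]; H=atz(a,[A(237,108),A(196,363)],42)[:,:2]
Q=H.mean(0)
print('rear',P,P.mean(0),'stop',Q,'dist',np.linalg.norm(P.mean(0)-Q))
def line(c,uv): 
    T=np.array(c['pose']); d=(ray(c,[uv])@T[:3,:3].T)[0]; return T[:3,3],d/np.linalg.norm(d)
o1,d1=line(a,A(117,214)); o2,d2=line(b,Bq(423,151))
s=np.linalg.lstsq(np.c_[d1,-d2],o2-o1,rcond=None)[0]
p,q=o1+s[0]*d1,o2+s[1]*d2; print('button',p,q)
for z in (48,54,60): print(z,atz(a,[A(117,214)],z),atz(b,[Bq(423,151)],z))
# same for head corners check in scene
print('scene head corner near mouth-right',atz(b,[Bq(422,280)],42), 'rear top corners',atz(b,[Bq(82,283),Bq(180,362)],27))
E
```

```text
rear [[561.84506775   1.73441184]
 [480.52214029  14.650376  ]] [521.18360402   8.19239392] stop [539.40497994 128.07667099] dist 121.2611167250379
button [546.74515881 172.87797663  63.78922262] [548.19965985 174.5070097   64.17904137]
48 [[548.82383423 174.80028229  48.        ]] [[532.08174749 192.76963104  48.        ]]
54 [[548.03392501 174.06979452  54.        ]] [[538.05907779 185.99693509  54.        ]]
60 [[547.24401579 173.33930676  60.        ]] [[544.03640808 179.22423913  60.        ]]
scene head corner near mouth-right [[599.05261268 122.70398562  42.        ]] rear top corners [[483.6927197   17.94564208  27.        ]
 [557.49822787  11.74608354  27.        ]]
```

>>> arm_command --rows '[13.5,53,0,0,0,13.5,53,0,0,0,13.5,53,0,0,0,13.5,53,0,0,0,13.5,53,0,0,0]'

```text
clock: 10.12
eef_pos: [521.8, 74.7, 134.5]
eef_rot: [3.142, -0.0, 1.411]
wrist_force: [0.8, -0.4, 0.7]
finger_gap: 0.5
```

>>> arm_command --rows '[13,51,0,0,0,12.5,51,0,0,0,0,0,-30,0,0,0,0,-15,0,0,0,0,0,0,0]'

```text
clock: 10.75
eef_pos: [546.6, 173.4, 88.6]
eef_rot: [-3.14, 0.001, 1.409]
wrist_force: [0.2, 0.2, 0.3]
finger_gap: 0.3
```

```bash
python3 - <<'E'
from h import *
print(manip.read_state()['eef_pos'],manip.read_state()['wrist_force'])
b=snap('scene','scene5')
i=cv2.resize(b['image'][150:240,265:385],(720,540),interpolation=cv2.INTER_CUBIC)
cv2.imwrite('pics/s6.png',i)
E
```

```text
[546.61433046 173.41231784  88.63322012] [0.17535949 0.21743736 0.3392929 ]
```

View pics/s6.png

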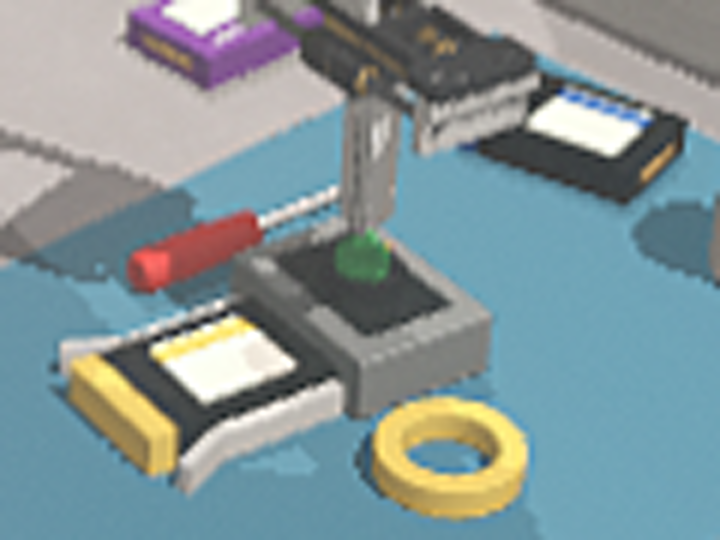

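The fingers stand above the button, with their tips at about (365,230) and the button at (362,257). I'll lower them in small steps and watch the force.

>>> arm_command --rows '[0,0,-4,0,0,0,0,-4,0,0,0,0,-3,0,0,0,0,0,0,0]'

```text
clock: 11.3
eef_pos: [547.2, 173.2, 78.3]
eef_rot: [-3.141, 0.0, 1.409]
wrist_force: [-0.2, 0.1, -1.0]
finger_gap: 0.6
```

>>> arm_command --rows '[0,0,-2,0,0,0,0,-2,0,0,0,0,0,0,0]'

```text
clock: 11.68
eef_pos: [547.4, 173.3, 74.5]
eef_rot: [3.141, -0.0, 1.409]
wrist_force: [-0.0, 0.2, 2.0]
finger_gap: 0.6
```

>>> arm_command --rows '[0,0,-2,0,0,0,0,0,0,0]'

```text
clock: 11.92
eef_pos: [547.4, 173.3, 72.5]
eef_rot: [3.141, -0.0, 1.409]
wrist_force: [0.0, -0.5, 3.7]
finger_gap: 0.7
```

>>> arm_command --rows '[0,0,-2,0,0,0,0,0,0,0]'

```text
clock: 12.18
eef_pos: [547.4, 173.3, 70.5]
eef_rot: [3.141, -0.0, 1.409]
wrist_force: [0.2, -0.5, 4.3]
finger_gap: 0.1
```

>>> arm_command --rows '[0,0,-1.5,0,0,0,0,0,0,0]'

```text
clock: 12.42
eef_pos: [547.4, 173.4, 69.2]
eef_rot: [3.141, -0.0, 1.409]
wrist_force: [-1.8, 0.3, 7.4]
finger_gap: 0.7
```

>>> arm_command --rows '[0,0,-1,0,0,0,0,0,0,0]'

```text
clock: 12.68
eef_pos: [547.5, 173.4, 69.1]
eef_rot: [3.141, -0.0, 1.409]
wrist_force: [-5.7, -1.5, 15.7]
finger_gap: 0.3
```

The button bottomed at TCP z 69 after about 6 mm of travel, and the force rose to 16 N. Now I let it go and retreat.

>>> arm_command --rows '[0,0,5,0,0,0,0,15,0,0,0,0,45,0,0,0,0,30,0,0,0,0,20,0,0]'

```text
clock: 13.3
eef_pos: [547.4, 173.3, 185.0]
eef_rot: [3.14, -0.001, 1.409]
wrist_force: [-0.1, 0.1, 1.2]
finger_gap: 0.3
```

>>> arm_command --rows '[-20,-55,0,0,0,-20,-55,0,0,0,-20,-55,0,0,0,-20,-55,0,0,0,-20,-55,0,0,0]'

```text
clock: 13.92
eef_pos: [446.3, -103.2, 183.5]
eef_rot: [3.141, 0.0, 1.409]
wrist_force: [0.5, -0.8, 0.1]
finger_gap: 0.4
```

>>> arm_command --rows '[-20,-55,0,0,0,-20,-40,0,0,0,0,0,0,0,0,0,0,0,0,0]'

```text
clock: 14.42
eef_pos: [407.4, -196.3, 183.2]
eef_rot: [3.142, -0.0, 1.409]
wrist_force: [-0.3, 0.5, -0.5]
finger_gap: 0.6
```

```bash
python3 - <<'E'
from h import *
a=snap('top','top6'); b=snap('scene','scene6'); s=manip.read_state()
print(s['eef_pos'],s['wrist_force'],s['clock'])
o=load('top4')
print('dock/drive region max/mean change vs before press', cv2.absdiff(a['image'],o['image'])[140:195,185:256].max(), cv2.absdiff(a['image'],o['image'])[140:195,185:256].mean())
o=load('top0'); d=cv2.absdiff(a['image'],o['image']).max(2)
for n,(u,v) in dict(spare=(130,184),tape=(218,134),screw=(197,201),mug=(131,131),can=(385,146),module=(383,182)).items(): print(n,d[v-20:v+20,u-20:u+20].mean())
i=cv2.resize(b['image'][170:240,265:365],(700,490),interpolation=cv2.INTER_CUBIC)
cv2.imwrite('pics/s7.png',i)
E
```

```text
[ 407.71150866 -195.81618749  183.06087144] [-0.29719074  0.06674982  0.96433206] 14.525
dock/drive region max/mean change vs before press 4 0.874861288945796
spare 1.310625
tape 1.3075
screw 1.291875
mug 1.158125
can 2.88625
module 5.105625
```

View pics/s7.png

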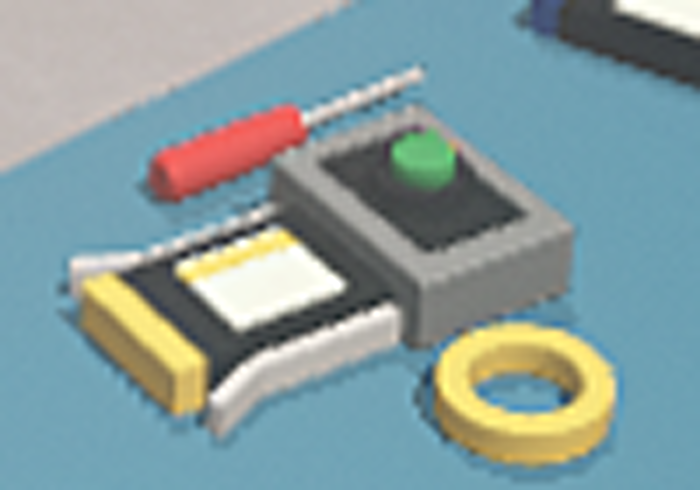

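The picture matches the one before the press: the cartridge is home and the button (423,151) is up again. The small differences around the can and module fit the arm's shadow, since the arm never went near them.

```bash
python3 -c "
from cell import manip
print(manip.sign_off())"
```

```text
the job is handed in; nothing more can be done
None
```

The job is handed in. I pushed the yellow-ended cartridge along the mat with both fingertips on its rear face. It turned about 12° into line with the dock and slid between the rails until it met the stop. Then I pressed the green button with closed fingers until it bottomed, and backed the arm clear. It took about 14.5 s of the 72 s.

**Cartridge home:** the push force rose from about 2 N to about 29 N with no further motion, and the TCP was within about 1.5 mm of where I predicted the stop. The rear face measured 121 mm from the stop face (nominal 120) and the cartridge looked parallel to the dock. That picture reading is good to about 2 mm, so I rely mainly on the force rise for "home".

**Button:** it went down about 6 mm, with the force reaching 4–5 N and then rising to 16 N at the bottom. Afterwards it looks up again. The dock and cartridge area was unchanged before and after the press (at most 4 of 255 grey levels).

**Other things:** the spare, tape, screwdriver and mug show no change from the start picture. The can and module areas differ slightly, which I put down to the arm's shadow.

**Disagreement:** the button's top came out at about z 63 mm by depth and triangulation, higher than the 50 mm I first assumed. Contact was at about 64 mm.

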